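Find the concealed catch of the paint box

TASK

The drawer of the low wooden box has no handle: one of the four square inlays in its flat top is a hidden push catch, the other three are fixed. With the fingertips, feel gently from square to square until you find the one that gives, and press it in until the drawer springs open by itself; then take the hand away. Do not touch the drawer, and leave the things lying round the box where they are.

Things in the scene. Friction and masses are not known exactly. Their poses are not given: they have to be found in the camera images.
- paint_box: Low dark wooden box, fixed, 110 (x) by 290 (y) by 64 high mm, upright on the table. Origin: centre of its underside (z = 0); z axis up; its -x side is the front. Flush in its flat top lies a row of four lighter wooden squares, 56 by 56 mm, all alike, in 59 mm openings; their centres are at box-frame x = 0, y = -99, -33, +33 and +99 mm.
- box_top (a point): Centre of the box's flat top, 64 mm above the table, midway between the four squares, level with their faces; axes as the box's. Three squares are as rigid as the top; one, different from run to run, is the catch. More than 60 N of arm or fingers on anything is too hard.
- catch (a joint): How far the catch square is pressed straight down, m: 0 = flush with the top, 0.006 = fully in. Its spring takes about 2 N to start, 4.5 N to be fully in; the drawer is let go after about 4 mm; it rises again when released. The value does not say which square it is.
- drawer (a joint): How far the drawer is out, m: 0 = shut and latched, 0.045 = fully sprung out along the box's -x. It fills the box's front (270 mm wide, 44 mm high, its upper edge 12 mm below the box top) and has no handle.
- teal_jar: Loose paint jar with a black lid and a teal band, 58 mm across, 66 mm high, standing beside the box's +y end; origin in the centre of its underside. To be left alone.
- green_tube: Loose white paint tube with a green band, 39 by 133 by 30 mm, lying beside the box's -y end; origin in the centre of its underside. To be left alone.
- tape_roll: Loose roll of masking tape, 100 mm across, 25 mm high, lying flat beyond the tube; origin in the centre of its underside. To be left alone.
- blue_eraser: Loose eraser in a blue sleeve, 25 by 48 by 14 mm, lying beyond the jar; origin in the centre of its underside. To be left alone.

How it is judged:
By the outcome, as a careful person would: the job done as asked, in the order asked, and still so for the second after the job is handed in, with the robot touching nothing.
It also fails if it takes over 48 s, if anything falls off the work surface, if the arm or the gripper's body presses on something with over 40 N, if the wrist force passes 120 N, or if a joint passes its speed limit or range.

ROBOT

A 6-joint arm with a two-finger parallel gripper is mounted at the origin on a cart in front of the work surface, level with it; the furniture and walls round the work are solid. World frame = base frame: x ahead of the robot, y to its left, z up, the work surface at z = 0. Lengths are in m, angles in rad, forces in N, time in s.
With the tool pointing down it reaches from about 0.3 to 0.825 m from the base axis. Payload 5.4 kg.
Tool frame: the origin (TCP) lies at the very end of the fingers, on their centre line; the grasp point (between the pads) lies 19 mm behind it; z points along the fingers, x is the direction in which the jaws open and shut, and the axes are right-handed (so a half turn about z gives the same grasp; the last joint's range is limited). The gripper opens to 92 mm and grips with 3 to 60 N. Pads are 20 mm wide; open, the fingers measure 128 mm over their backs; the gripper's body (75 mm by 189 mm) begins 69 mm behind the grasp point.
Start: joints at [-1.347, 0.158, 1.597, -0, 1.386, -0.21], TCP at [0.242, -0.522, 0.215] pointing down, gripper open.
Joint ranges: [-2.91, 2.91], [-0.94, 2.29], [0.18, 2.7], [-1.29, 4.43], [0.17, 2.64], [-3, 3]. Speed limits (rad/s): [2.57, 2.57, 3.14, 3.14, 3.14, 3.14].

INTERFACE

Orientations are given as a rotation vector (axis times angle).
In Python, from workcell import bot gives the robot as it stands. Calls block until the motion is done:
- bot.goto(position, orientation): joint-space move of the TCP to a pose.
- bot.line_to(position, rot=None, max_speed=0.15): straight line of the TCP; rot=None keeps the orientation; max_speed is the mean speed in m/s.
- bot.set_joints(angles): joint-space move.
- bot.set_gripper(opening, newtons=None): opening from 0.0 (shut) to 1.0 (fully open); newtons is the grip in N (None keeps the last); returns when the fingers have stopped.
- bot.hold(seconds).
- bot.inverse_kinematics(position, orientation): joint angles nearest the present ones, or None.
- bot.read_camera(name): name is "scene" or "top" or "wrist"; returns a dict with "pixels" (400x640x3 uint8, blue, green, red), "fx", "fy", "cx", "cy" (pixels), "R" (3x3) and "t" (3): a world point X has camera coordinates R X + t. Camera axes: x right, y down, z forward; pixel columns grow to the right and rows downward; lengths in m; the calibration is good to about 2 mm. A picture is of the moment at which its call begins. There is no depth.
A pose or a line that the arm cannot do raises bot.MotionError and nothing moves.
- bot.job_done(): hands the job in, once; it reports no verdict.
Readings, each from a call of its own:
- bot.current_clock(): time.
- bot.current_joints(): joint angles.
- bot.current_joint_vel(): joint speeds.
- bot.current_effort(): joint torques, N m.
- bot.current_ee_pos(): TCP position.
- bot.current_tool_rot(): TCP orientation.
- bot.current_contact_force(): force on the tool from outside, world axes, zero at the start.
- bot.current_ft_torque(): the same for the moment, N m.
- bot.current_opening(): opening from 0.0 (shut) to 1.0 (fully open).
Only numpy, scipy, OpenCV 4.12 (cv2) and the standard library are available. Lean on these libraries where they do the work, as an engineer would, in place of code of your own. Each camera call takes 0.05 s, during which the arm holds its last target.

## Working session

There is one attempt and no reset: what is moved stays moved. The work goes in short steps, each a Python script; the robot and the scene stay as the last script left them, time stands still between calls to the robot, and variables do not carry over. Pictures are saved under pics/ and viewed, and the job is handed in when it is done.

```bash
mkdir -p pics; python3 - <<'E'
from workcell import bot
import cv2
for n in("scene","top"):
    c=bot.read_camera(n); cv2.imwrite(f"pics/{n}0.png",c["pixels"])
    print(n,c["fx"],c["cx"],c["cy"],c["R"],c["t"])
print(bot.current_clock(),bot.current_tool_rot(),bot.current_contact_force())
E
```

```text
scene 373.1171533815649 317.8366421447965 198.70568485648917 [[-0.835488   -0.5491915  -0.01866812]
 [-0.38506499  0.60936169 -0.69311131]
 [ 0.39202648 -0.57189774 -0.7205888 ]] [0.49113801 0.27783672 0.7322918 ]
top 442.4405960676647 311.41437463086555 203.57496418799698 [[-0.00730904 -0.99993675  0.00854819]
 [-0.99482015  0.00640438 -0.10144877]
 [ 0.10138761 -0.0092454  -0.99480404]] [0.01983942 0.57568692 1.13470097]
0.1 [-2.64648449e+00  1.69068592e+00  1.87184580e-03] [ 0.10566498 -0.30490159  0.48671756]
```

View pics/top0.png

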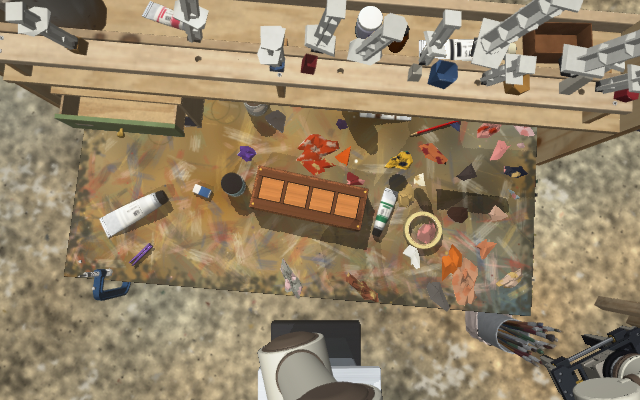

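View pics/scene0.png

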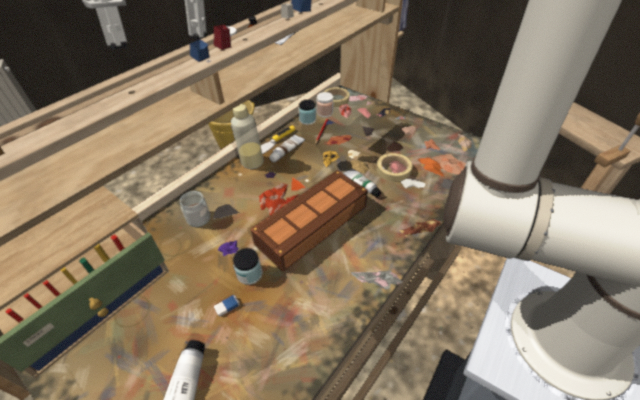

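The top view shows the box around pixel (309,198), with its orange squares at about (270,192), (297,195), (322,200) and (348,205). The jar is at (233,185) and the tube at (385,210). Next I'll measure the squares.

```bash
cat > h.py <<'E'
from workcell import bot
import cv2, numpy as np
from scipy.spatial.transform import Rotation as Rt
def ray(c,uv,z):
    K=np.array([[c["fx"],0,c["cx"]],[0,c["fy"],c["cy"]],[0,0,1]]);R=np.array(c["R"]);t=np.array(c["t"])
    o=-R.T@t; d=R.T@np.linalg.solve(K,[uv[0],uv[1],1]); return o+d*(z-o[2])/d[2]
def squares(n,roi,lo=(0,90,140),hi=(25,255,255),amin=150,save=None):
    c=bot.read_camera(n);im=c["pixels"];h=cv2.cvtColor(im,cv2.COLOR_BGR2HSV)
    m=cv2.inRange(h,lo,hi);k=np.zeros_like(m);x0,y0,x1,y1=roi;k[y0:y1,x0:x1]=255;m&=k
    if save: cv2.imwrite(save,cv2.resize(m[y0:y1,x0:x1],None,fx=4,fy=4))
    q,l,s,ce=cv2.connectedComponentsWithStats(m)
    return c,[(ce[i],s[i,4]) for i in range(1,q) if s[i,4]>amin]
E
python3 - <<'E'
from h import *
for n,roi in(("top",(245,160,372,240)),("scene",(245,165,380,270))):
    c,r=squares(n,roi,save=f"pics/m_{n}.png")
    for ce,a in r: print(n,ce,a,ray(c,ce,.064))
E
```

```text
top [302.14230522 168.81262073] 1553 [0.66227461 0.0393932  0.064     ]
top [270.7832618  189.00858369] 466 [0.61038599 0.11987152 0.064     ]
top [295.93763441 194.46021505] 465 [0.59593568 0.05559501 0.064     ]
top [321.16774194 199.89677419] 465 [ 0.5815451  -0.00877651  0.064     ]
top [346.47435897 205.37393162] 468 [ 0.56707111 -0.07324358  0.064     ]
top [253.74242424 227.55050505] 396 [0.51211915 0.16283433 0.064     ]
top [286.77511962 236.31100478] 209 [0.48937383 0.07918222 0.064     ]
scene [270.74697286 194.42839248] 2395 [0.70043008 0.04183713 0.064     ]
scene [339.57183099 188.12112676] 355 [ 0.56606077 -0.06957552  0.064     ]
scene [320.88946015 201.49100257] 389 [ 0.5807032  -0.00496621  0.064     ]
scene [301.0657277  215.64319249] 426 [0.59528405 0.05900571 0.064     ]
scene [279.96450939 230.87682672] 479 [0.60945992 0.12292687 0.064     ]
scene [352.32465116 257.1944186 ] 1075 [0.43399753 0.0970982  0.064     ]
```

Both views agree to about 3 mm and the spacing is 66 mm. I'll average them, shut the gripper, go above the first square and check there.

```bash
cat >> h.py <<'E'
SQ=np.array([[.5666,-.0714],[.5811,-.0069],[.5956,.0573],[.6099,.1214]]) # -y to +y
yaw=np.arctan2(-(SQ[3]-SQ[0])[0],(SQ[3]-SQ[0])[1])
def down(a): # tool z down, tool x at world angle a
    x=np.array([np.cos(a),np.sin(a),0]);z=np.array([0,0,-1.]);return Rt.from_matrix(np.c_[x,np.cross(z,x),z]).as_rotvec()
E
python3 - <<'E'
from h import *
print(np.degrees(yaw))
for d in(0,90,180,-90):
    q=[bot.inverse_kinematics([*p,.09],down(yaw+np.radians(d))) for p in SQ[[0,3]]]; print(d,*[None if i is None else np.round(i,2) for i in q])
E
```

```text
-12.657752872948802
0 [-0.34  0.28  1.72 -0.    1.15 -0.12] [ 0.    0.4   1.57 -0.    1.18  0.22]
90 [-0.34  0.28  1.72  0.    1.15 -1.69] [ 0.    0.4   1.57  0.    1.18 -1.35]
180 None [ 0.    0.4   1.57 -0.    1.18 -2.92]
-90 [-0.34  0.28  1.72 -0.    1.15  1.45] [ 0.    0.4   1.57 -0.    1.18  1.79]
```

```bash
python3 - <<'E'
from h import *
bot.set_gripper(0.0,10)
print(bot.current_clock())
rot=down(yaw)
bot.goto([*SQ[0],.20],rot); print(bot.current_clock())
bot.line_to([*SQ[0],.085]); print(bot.current_clock(),bot.current_ee_pos(),bot.current_contact_force())
bot.hold(.1);print(bot.current_ee_pos(),bot.current_contact_force())
for n in("scene","wrist"): cv2.imwrite(f"pics/{n}1.png",bot.read_camera(n)["pixels"])
E
```

```text
1.5417
3.5417
4.4583 [ 0.56741375 -0.07178449  0.08607352] [ 1.01533183 -0.66624954  0.31663395]
[ 0.56766657 -0.07180671  0.08645623] [ 0.45868056  0.04773694 -0.38192056]
```

View pics/scene1.png

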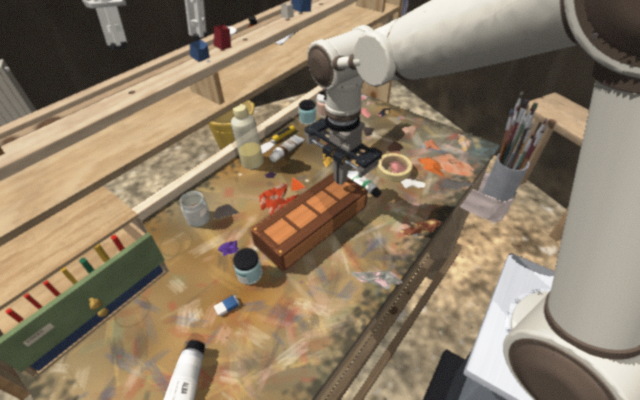

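View pics/wrist1.png

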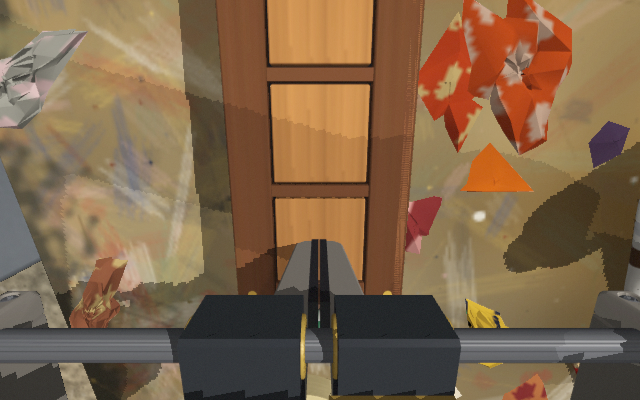

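The fingertips are centred over the end square (wrist pixel about (320,250)). I'll probe it in small steps with a force stop.

```bash
cat >> h.py <<'E'
def F():
    bot.hold(.04); return np.mean([bot.current_contact_force()[2] for _ in range(4)])
def probe(p,zend=.054,flim=9.0):
    """step down until force > flim (rigid) or travel past first contact >5.5 mm (gives)"""
    rot=down(yaw)
    bot.line_to([*p,.070],max_speed=.1); bot.hold(.15)
    b=np.mean([F(),F()]); z0=None; log=[]; z=.070; res=None
    while z>zend:
        z-=.0008; bot.line_to([*p,z],max_speed=.02)
        f=F()-b; zz=bot.current_ee_pos()[2]; log.append((round(z*1e3,1),round(zz*1e3,1),round(f,1)))
        if z0 is None and f>1.5: z0=zz
        if f>flim: res="rigid"; break
        if z0 is not None and z0-zz>.0055: res="gives";break
    print(res,"bias",round(b,2),"z0",z0,"t",bot.current_clock()); print(log)
    return res
E
python3 - <<'E'
from h import *
t=bot.current_clock();r=probe(SQ[0]);print(t)
bot.line_to([*SQ[0],.085]);print(bot.current_clock())
E
```

```text
rigid bias -0.18 z0 0.0644090845865155 t 7.8167
[(69.2, np.float64(69.3), np.float64(0.3)), (68.4, np.float64(68.3), np.float64(0.5)), (67.6, np.float64(67.6), np.float64(0.6)), (66.8, np.float64(66.7), np.float64(-0.5)), (66.0, np.float64(65.9), np.float64(-0.5)), (65.2, np.float64(65.1), np.float64(1.1)), (64.4, np.float64(64.4), np.float64(0.2)), (63.6, np.float64(64.4), np.float64(6.2)), (62.8, np.float64(64.4), np.float64(11.2))]
4.6583
8.1167
```

Square 1 (the -y end) is rigid: z stopped at 64.4 mm and the force rose to 11 N. Now the others.

```bash
python3 - <<'E'
from h import *
for i in(1,2,3):
    bot.line_to([*SQ[i],.085],rot=down(yaw)); print("square",i+1)
    r=probe(SQ[i])
    if r!="rigid":
        bot.hold(.2); print(bot.current_contact_force())
        bot.line_to([*SQ[i],.12]); break
    bot.line_to([*SQ[i],.085])
print(bot.current_clock())
for n in("scene","top"): cv2.imwrite(f"pics/{n}2.png",bot.read_camera(n)["pixels"])
E
```

```text
square 2
rigid bias -0.16 z0 0.06436943181572931 t 11.8667
[(69.2, np.float64(69.3), np.float64(0.1)), (68.4, np.float64(68.3), np.float64(-0.4)), (67.6, np.float64(67.6), np.float64(-0.3)), (66.8, np.float64(66.8), np.float64(1.0)), (66.0, np.float64(66.0), np.float64(-0.3)), (65.2, np.float64(65.1), np.float64(0.0)), (64.4, np.float64(64.4), np.float64(-0.2)), (63.6, np.float64(64.4), np.float64(5.8)), (62.8, np.float64(64.4), np.float64(10.4))]
square 3
rigid bias 0.03 z0 0.06438787580002928 t 15.9167
[(69.2, np.float64(69.3), np.float64(0.8)), (68.4, np.float64(68.3), np.float64(1.2)), (67.6, np.float64(67.5), np.float64(-0.7)), (66.8, np.float64(66.8), np.float64(0.0)), (66.0, np.float64(66.0), np.float64(0.2)), (65.2, np.float64(65.2), np.float64(0.6)), (64.4, np.float64(64.4), np.float64(0.9)), (63.6, np.float64(64.4), np.float64(4.6)), (62.8, np.float64(64.4), np.float64(9.9))]
square 4
rigid bias -0.11 z0 0.06382422005631219 t 22.0083
[(69.2, np.float64(69.3), np.float64(0.3)), (68.4, np.float64(68.3), np.float64(1.2)), (67.6, np.float64(67.6), np.float64(0.2)), (66.8, np.float64(66.7), np.float64(-0.4)), (66.0, np.float64(65.9), np.float64(0.3)), (65.2, np.float64(65.2), np.float64(0.9)), (64.4, np.float64(64.5), np.float64(0.3)), (63.6, np.float64(63.8), np.float64(2.9)), (62.8, np.float64(62.9), np.float64(2.7)), (62.0, np.float64(62.0), np.float64(3.3)), (61.2, np.float64(61.2), np.float64(3.7)), (60.4, np.float64(60.4), np.float64(2.8)), (59.6, np.float64(59.7), np.float64(3.6)), (58.8, np.float64(58.9), np.float64(4.4)), (58.0, np.float64(58.4), np.float64(6.4)), (57.2, np.float64(58.4), np.float64(9.8))]
22.3417
```

View pics/top2.png

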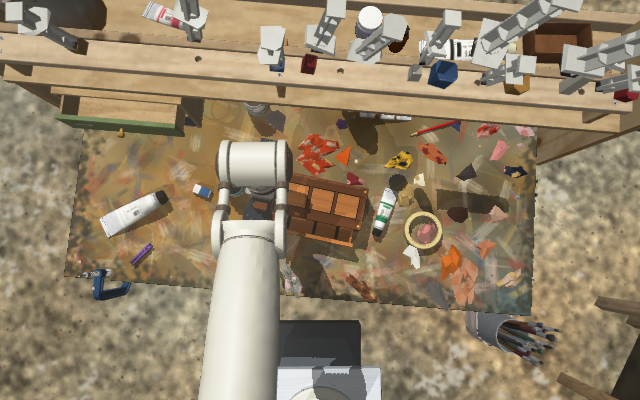

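View pics/scene2.png

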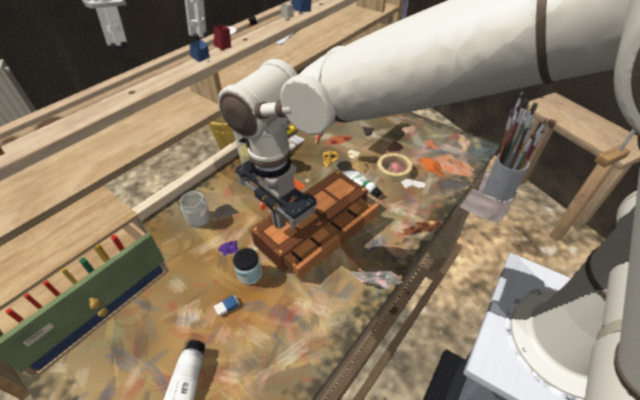

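Square 4 gave its full 6 mm (63.8 to 58.4 mm), and the drawer is open, showing as a compartment row at about (330,238) in the scene view. Now I'll lift the hand away and check.

```bash
python3 - <<'E'
from h import *
bot.line_to([*SQ[3],.20],max_speed=.12)
bot.goto([.242,-.522,.215],[-2.646,1.691,.002]); bot.hold(.5)
print(bot.current_clock(),bot.current_contact_force())
for n in("scene","top"): cv2.imwrite(f"pics/{n}3.png",bot.read_camera(n)["pixels"])
a=cv2.imread("pics/top0.png");b=cv2.imread("pics/top3.png")
cv2.imwrite("pics/cmp3.png",np.vstack([cv2.resize(x[150:270,170:460],None,fx=2.4,fy=2.4) for x in(a,b)]))
for n,r in(("jar",(215,165,250,205)),("eraser",(188,180,218,202)),("tube",(368,180,402,240)),("tape",(402,208,445,254))):
    x0,y0,x1,y1=r;d=cv2.absdiff(a,b)[y0:y1,x0:x1].max(2);print(n,(d>40).sum(),d.size)
E
```

```text
26.675 [ 0.21591528 -0.13298583  0.09699015]
jar 0 1400
eraser 0 660
tube 0 2040
tape 0 1978
```

View pics/cmp3.png

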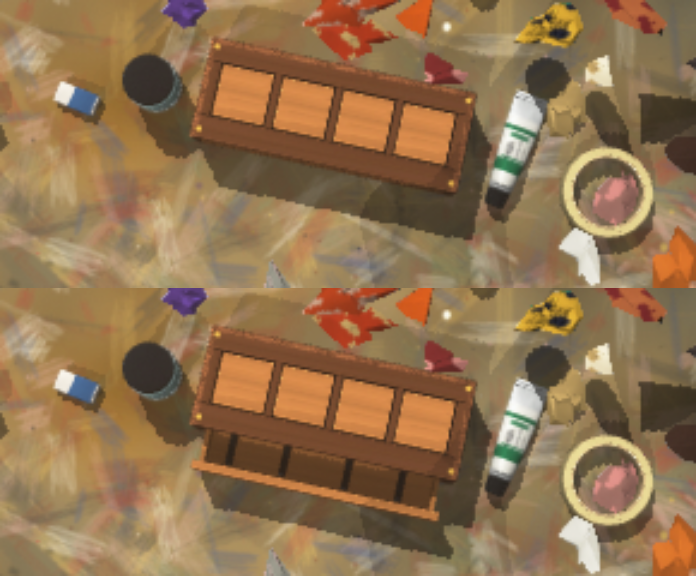

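The lower picture shows the drawer out along the whole front (about (315,490)). The catch square is back level and the jar, tube, tape and eraser are unchanged.

```bash
python3 -c "
from h import *
print(bot.job_done(),bot.current_clock())"
```

```text
the job is handed in; nothing more can be done
the job is handed in; nothing more can be done
```

The drawer is open and the job is handed in. I probed the four squares from the -y end with the closed fingertips. The first three were rigid, at 10–11 N peak. The fourth, at the box's +y end, gave at about 3 N and went fully in (6 mm), and the drawer sprang open by itself.

- **Drawer:** the before/after top pictures show it out along the whole front, and I did not touch it. I did not measure how far out it is; I judged it by eye.
- **Other things:** the jar, tube, tape roll and eraser show no pixel change between the two pictures.
- **Hand:** it is back at the start pose, with contact force near zero (about 0.3 N) at 26.7 s, well under the 48 s limit.
- **One wrong label:** my probe script logged square 4 as "rigid", because it kept pushing past the catch's bottom stop to about 10 N. The logged travel and the pictures show that this square was the catch.

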